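# Start the guarded toaster

### The job

Start the toaster: push the guard's yellow shutter fully open by its black ridge, reach down through the window in the grey guard and press the toaster's red lever all the way down, then push the shutter fully shut again and move clear. Do not touch the grey guard frame at any time, and leave the mug, jar and salt shaker where they stand.

Things in the scene. Friction and masses are not known exactly. Their poses are not given: they have to be found in the camera images.
- toaster: Steel two-slot toaster with black ends, 140 (x) x 250 (y) x 150 high, fixed to the worktop; two bread slices stand in it and rise to about 192 mm, sinking 24 mm with the lever. Origin: centre of its underside, on the worktop. Its z is up, -x is its broad front (towards the robot) with the lever and guard, +y runs along that front.
- guard: Grey guard fixed in front of the toaster, moves with it; same origin and axes as the toaster. A level plate (x -164 to -70, y -100 to 110 mm, underside 128, top 134 mm above the worktop) on fence bars at its front and sides. Two thin aluminium runners, part of the guard, hold the shutter at x -160 and x -73 and rise to 140 mm. The window, 66 (x) x 84 (y) mm, is cut through the plate with its centre at x -118, y -45 mm. The frame must not be touched.
- window (a point): Centre of the guard's window at the plate's upper face, 134 mm above the worktop; fixed to the toaster, with the same axes as the toaster.
- shutter_part (a joint): Position of the yellow shutter in m: 0 = shut (covers the window), 0.092 = fully open; grows as it slides along the toaster's +y (to the left as the robot sees it). Stops at both ends, stays where left, needs about 1.5 N. Starts shut or up to 15 mm ajar.
- shutter_tab (a point): Top centre of the black ridge on the shutter, 169 mm above the worktop. The ridge is 60 long (toaster x), 10 thick (toaster y) and stands 31 mm above the shutter plate, whose top is at 138 mm; at its foot is a flange 20 wide (y) up to 141 mm. The shutter plate is 92 long (y); the ridge stands 20 mm to +y of the plate's middle. Moves with the shutter.
- lever_part (a joint): Travel of the red lever in m: 0 = up, 0.024 = fully down at its stop. Takes about 4 N to move slowly, stays where it is left. Starts up (within 2 mm).
- lever_pad (a point): Centre of the upper face of the lever's red pad, 34 (x) x 36 (y) x 12 mm, right under the window's centre: 118 mm above the worktop when up, 94 mm when fully down. Moves with the lever.
- mug: White mug with handle, 83 x 117 x 94 high, to the right of the toaster; origin at the centre of its underside.
- jar: White lidded jar with grey lid, 55 across, 104 high, to the right of the toaster; origin at the centre of its underside.
- shaker: Glass salt shaker with grey top, 44 across, 90 high, to the right of the toaster; origin at the centre of its underside.

How it is judged:
By the outcome, as a careful person would: the job done as asked, in the order asked, and still so for the second after the job is handed in, with the robot touching nothing.
It also fails if it takes over 51 s, if anything falls off the work surface, if the arm or the gripper's body presses on something with over 40 N, if the wrist force passes 120 N, or if a joint passes its speed limit or range.

### The arm

A 6-joint arm with a two-finger parallel gripper is mounted at the origin on a cart in front of the work surface, level with it; the furniture and walls round the work are solid. World frame = base frame: x ahead of the robot, y to its left, z up, the work surface at z = 0. Lengths are in m, angles in rad, forces in N, time in s.
With the tool pointing down it reaches from about 0.3 to 0.875 m from the base axis. Payload 6.4 kg.
Tool frame: the origin (TCP) lies on the centre line of the jaws, within the pads' length; the fingertips stand 8 mm ahead of it and the grasp point (between the pads) lies 11 mm behind it; x points along the fingers, y is the direction in which the jaws open and shut, and the axes are right-handed (so a half turn about x gives the same grasp; the last joint's range is limited). The gripper opens to 85 mm and grips with 20 to 120 N. Pads are 22 mm wide; open, the fingers measure 114 mm over their backs; the gripper's body (76 mm by 85 mm) begins 54 mm behind the grasp point. The pads swing forward as they close: fully open they stand 13 mm farther back than shut.
Start: joints at [-1.542, 0.181, 1.607, -0, 1.354, -0.206], TCP at [0.134, -0.559, 0.201] pointing down, gripper open.
Joint ranges: [-2.99, 2.99], [-0.89, 2.07], [0.3, 2.58], [-1.14, 4.28], [0, 2.63], [-3.12, 3.12]. Speed limits (rad/s): [2.57, 2.57, 3.01, 3.14, 3.14, 3.14].

### API

Orientations are given as a 3x3 rotation matrix whose columns are the frame's x, y, z axes.
In Python, from cell import sensors, viewer, ticket gives the robot as it stands. The module is installed in compiled form; this text tells all that it offers.
- The arm moves only by the shell command python3 -m jog 'ROWS' [OPENING] [FORCE]. ROWS is text: rows parted by semicolons, each of 4 numbers parted by spaces: the shift along the tool's x, y, z each as a share of 0.25 m, from -1 to 1, then the turn about the tool's x as a share of 2 pi rad, from -1 to 1. In form: dx dy dz twist; .... A call has 1 to 10 rows; each row shifts and turns the commanded pose from where the row before left it, along the tool's axes as they then stand; what a row does not reach is not made up. A row lasts 1/8 s, in which the tool goes at most 62.5 mm and 10.7 degrees, less where a joint would pass 70% of its speed; a pose out of reach is approached as far as the arm can. A call with a number of a shift or a turn outside -1 to 1 is refused whole. A call with a gripper value outside its range is refused whole. OPENING is the opening, from -1 (shut) to 1 (fully open), set as the call begins (- or left out, the last holds). The fingers move at their own pace and stop on an object; FORCE is the grip in N (left out, the last holds). Time passes only in rows, so rows that do not move let the fingers close. It gives the time, the measured TCP pose, the force and the opening at its end, in the units of the state.
- sensors.get_state(): the state, without advancing time (a new reading comes with each control period).
- viewer.grab_frame(name): name is "scene" or "top"; returns a dict with "frame" (400x640x3 uint8, red, green, blue), "range_z" (400x640 float32, m along the optical axis (not along the pixel's ray), 0 where there is no reading), "camera_matrix" (3x3 intrinsics, pixels), "R" (3x3) and "t" (3): a world point X has camera coordinates R X + t. Camera axes: x right, y down, z forward; pixel columns grow to the right and rows downward; lengths in m; the calibration is good to about 2 mm. A picture is of the moment at which its call begins.
- ticket.hand_in(): hands the job in, once; it reports no verdict.
The state is a dict: "time_s": time; "joint_pos": joint angles; "qd": joint speeds; "joint_torque": joint torques, N m; "ee_pos": TCP position; "tcp_rot": TCP orientation; "ft_force": force on the tool from outside, world axes, zero at the start; "wrist_torque": the same for the moment, N m; "width": opening from 0.0 (shut) to 1.0 (fully open).
Only numpy, scipy, OpenCV 4.12 (cv2) and the standard library are available. Lean on these libraries where they do the work, as an engineer would, in place of code of your own. Each camera call takes 0.05 s, during which the arm holds its last target. There are 200 camera calls.

## Working session

There is one attempt and no reset: what is moved stays moved. The work goes in short steps, Python scripts to look and compute and a shell command to move; the robot and the scene stay as the last step left them, time stands still between calls to the robot, and variables do not carry over. Pictures are saved under pics/ and viewed, about 8 in all and at most 12, crops included, and the job is handed in when it is done.

```bash
mkdir -p pics
cat > h.py <<'E'
import numpy as np, cv2
from cell import sensors, viewer, ticket
def cloud(f):
    z=f["range_z"]; K=f["camera_matrix"]; v,u=np.indices(z.shape)
    c=np.stack([(u-K[0,2])/K[0,0]*z,(v-K[1,2])/K[1,1]*z,z],-1)
    return (c-f["t"])@f["R"]   # R^T(c-t)
def save(f,n,crop=None,s=1):
    im=f["frame"][:,:,::-1]
    if crop: a,b,c,d=crop; im=im[b:d,a:c]
    cv2.imwrite("pics/"+n,cv2.resize(np.ascontiguousarray(im),None,fx=s,fy=s))
E
python3 - <<'E'
from h import *
s=sensors.get_state(); print(s["ee_pos"],s["tcp_rot"].round(3) if hasattr(s["tcp_rot"],'round') else s["tcp_rot"],s["ft_force"],s["time_s"],s["width"])
ims=[]
for n in("scene","top"):
    f=viewer.grab_frame(n); np.savez(n+".npz",**f); save(f,n+"0.png"); 
    P=cloud(f); h=cv2.cvtColor(f["frame"],cv2.COLOR_RGB2HSV)
    print(n,-f["R"].T@f["t"])
    y=cv2.inRange(h,(20,120,100),(35,255,255)); r=cv2.inRange(h,(0,150,80),(8,255,255))
    for q,m in(("yel",y),("red",r)):
        k,l,st,c=cv2.connectedComponentsWithStats(m)
        for i in range(1,k):
            if st[i,4]>30:
                p=P[l==i]; p=p[np.isfinite(p).all(1)]; print(q,st[i],np.median(p,0).round(3),p.min(0).round(3),p.max(0).round(3))
E
```

```text
[ 0.13376885 -0.55861974  0.2000015 ] [[-0.     0.233 -0.973]
 [ 0.002 -0.973 -0.233]
 [-1.    -0.002 -0.   ]] [ 0.13265313 -0.68980246 -0.10669642] 0.0 1.0037101142297271
scene [0.04178835 0.76222887 0.66512326]
yel [191 191  39  28 233] [0.71  0.128 0.172] [0.705 0.075 0.151] [0.715 0.176 0.188]
yel [223 200  26  20 170] [0.653 0.107 0.169] [0.649 0.081 0.148] [0.657 0.151 0.187]
yel [210 211  20  18  91] [0.656 0.161 0.171] [0.651 0.135 0.156] [0.659 0.184 0.187]
yel [246 215  62  34 693] [0.558 0.093 0.141] [0.042 0.044 0.135] [0.614 0.762 0.665]
top [ 0.35576865 -0.08006504  1.06576535]
yel [ 223  178   43   37 1120] [0.57  0.084 0.139] [0.53  0.046 0.134] [0.613 0.138 0.173]
```

View pics/scene0.png

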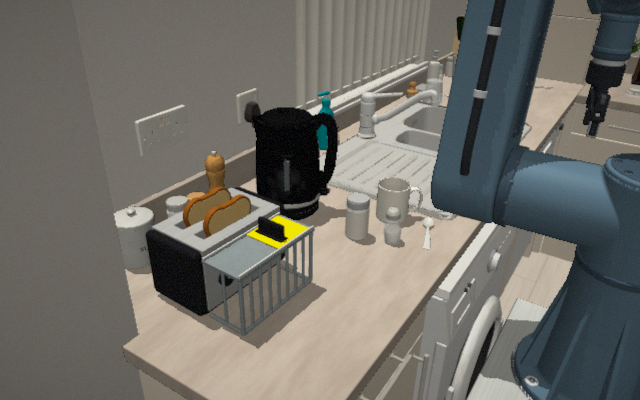

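View pics/top0.png

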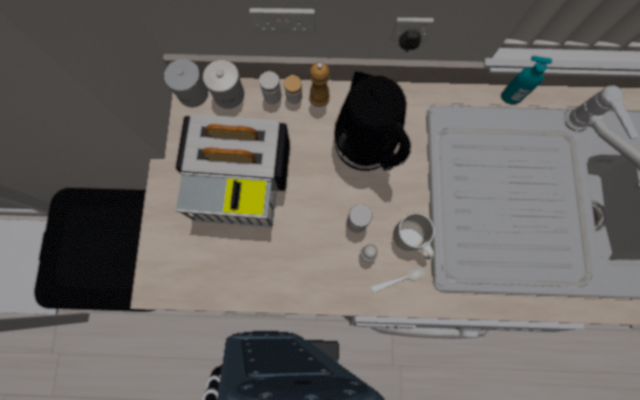

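The scene view shows the toaster with its guard, the yellow shutter at about (280,232) and the ridge at (271,229). In the top view the yellow shutter is at (245,197), the ridge at (236,194), and the mug, jar and shaker at (413,232), (359,217) and (369,253). Next I'll work out the toaster pose.

Run:
```python
from h import *
f=dict(np.load("top.npz")); P=cloud(f); K=f["camera_matrix"]; C=-f["R"].T@f["t"]
def ray(uv,z):
    d=np.c_[np.asarray(uv,float),np.ones(len(uv))]@np.linalg.inv(K).T@f["R"]; return (C+d*((z-C[2])/d[:,2])[:,None])[:,:2]
v,u=np.indices(f["range_z"].shape)
reg=(u>160)&(u<300)&(v>100)&(v<240)
def rect(m,z,name):
    k,l,st,_=cv2.connectedComponentsWithStats(m.astype(np.uint8)); m=l==1+st[1:,4].argmax()
    p=ray(np.c_[u[m],v[m]],z).astype(np.float32)*1000
    r=cv2.minAreaRect(p); print(name,m.sum(),np.round(r[0],1),np.round(r[1],1),round(r[2],2)); return m
h=cv2.cvtColor(f["frame"],cv2.COLOR_RGB2HSV)
yel=cv2.inRange(h,(20,120,100),(35,255,255))>0
Z=P[...,2]
rect(reg&yel,.138,"yellow")
rect(reg&(Z>.126)&(Z<.143),.134,"plate z")
rect(reg&(Z>.143)&(Z<.158),.15,"toaster top")
rid=reg&(Z>.158)&(P[...,0]<.615)&(P[...,0]>.5)
rect(rid,.169,"ridge z")
dark=reg&(f["frame"].max(2)<60)&(u>222)&(u<250)&(v>172)&(v<212)
rect(dark,.169,"ridge dark")
print(np.median(P[rid],0), f["R"].round(3))
for n,(a,b,c,d) in dict(jar=(345,200,375,232),shaker=(360,243,380,264),mug=(396,212,436,258)).items():
    q=P[b:d,a:c].reshape(-1,3); q=q[q[:,2]>.05]; print(n,q.min(0).round(3),q.max(0).round(3))
save(f,"crop0.png",(165,100,305,240),4)
```

```text
yellow 1120 [571.4  91.9] [90.5 80. ] 86.83
plate z 3549 [578.1 129. ] [115.8 247.5] 1.64
toaster top 4448 [689.8 127.2] [247.5 142.9] 87.2
ridge z 139 [570.7 109.6] [11.9 59.7] 87.04
ridge dark 164 [566.  106.5] [14.  59.3] 88.04
[0.57032704 0.10966906 0.16919628] [[ 0.031 -1.    -0.007]
 [-0.971 -0.028 -0.239]
 [ 0.238  0.014 -0.971]]
jar [ 0.356 -0.204  0.052] [ 0.568 -0.08   1.066]
shaker [ 0.356 -0.218  0.05 ] [ 0.478 -0.08   1.066]
mug [ 0.356 -0.353  0.05 ] [ 0.555 -0.08   1.066]
```

View pics/crop0.png

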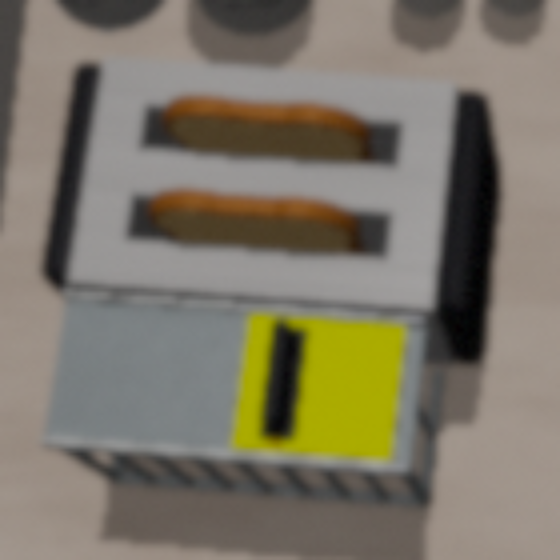

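```bash
cat >> h.py <<'E'
O=np.array([.6898,.1272]); th=np.radians(-3.0)
ex=np.array([np.cos(th),np.sin(th)]); ey=np.array([-np.sin(th),np.cos(th)])
def rep(tx=None,ty=None,tz=None):
    s=sensors.get_state(); p=np.array(s["ee_pos"]); R=np.array(s["tcp_rot"]); d=p[:2]-O
    print("t",round(s["time_s"],2),"toaster xy mm",(d@ex*1e3).round(1),(d@ey*1e3).round(1),"z",(p[2]*1e3).round(1),"yawerr deg",round(float(np.degrees(np.arctan2(-R[0,1],-R[1,1]) - -th)),2),"F",np.round(s["ft_force"],1),"w",round(s["width"],2))
    if tx is not None:
        g=O+tx*1e-3*ex+ty*1e-3*ey; print("tool share", (R.T@(np.array([*g,tz*1e-3])-p)/.25).round(4))
E
python3 -m jog '-0.08 0 0 0.023; -0.08 0 0 0.023; 0 -0.18 -0.11 0; 0 -0.18 -0.11 0; 0 -0.18 -0.11 0; 0 -0.18 -0.11 0; 0 -0.18 -0.11 0; 0 -0.18 -0.11 0; 0 -0.18 -0.11 0; 0 -0.18 -0.11 0' -1 40
python3 -c "
from h import *
rep(-118,-65,240)"
```

```text
time_s: 1.35
ee_pos: [0.3735, -0.21, 0.2408]
tcp_rot: [[0.0, -0.055, -0.999], [-0.0, -0.999, 0.055], [-1.0, 0.0, -0.0]]
ft_force: [0.4, -0.4, -0.9]
width: -0.001
t 1.35 toaster xy mm -298.2 -353.3 z 240.8 yawerr deg 0.13 F [ 0.4 -0.4 -0.9] w -0.0
tool share [ 0.0031 -1.1549 -0.7182]
```

```bash
python3 -m jog '0 -0.165 -0.1 0; 0 -0.165 -0.1 0; 0 -0.165 -0.1 0; 0 -0.165 -0.1 0; 0 -0.165 -0.1 0; 0 -0.165 -0.1 0; 0 -0.165 -0.1 0; 0 0 0 0; 0 0 0 0'
python3 - <<'E'
from h import *
rep(-118,-65,175)
f=viewer.grab_frame("scene"); save(f,"s1.png",(180,100,380,300),3); np.savez("s1.npz",**f)
f=viewer.grab_frame("top"); save(f,"t1.png",(165,80,325,240),3.7)
E
```

```text
time_s: 2.48
ee_pos: [0.5628, 0.067, 0.2402]
tcp_rot: [[-0.002, -0.054, -0.999], [-0.0, -0.999, 0.054], [-1.0, 0.0, 0.002]]
ft_force: [-0.3, -0.4, 0.4]
width: -0.002
t 2.48 toaster xy mm -123.7 -66.7 z 240.2 yawerr deg 0.07 F [-0.3 -0.4  0.4] w -0.0
tool share [ 0.2608 -0.007  -0.0232]
```

View pics/s1.png

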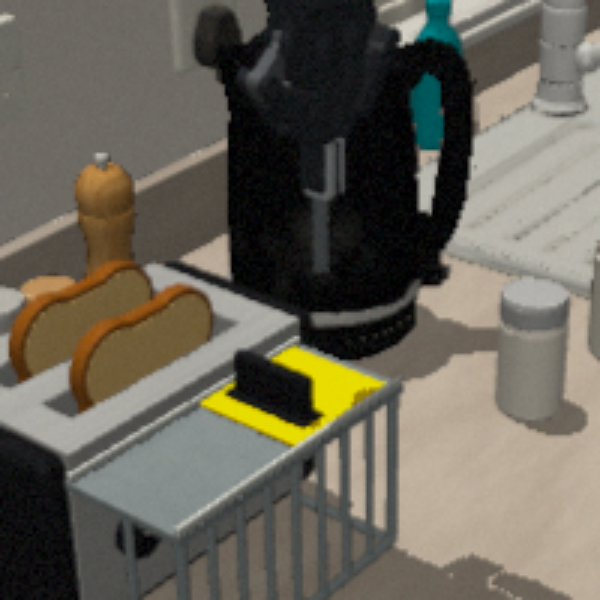

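The gripper is above the shutter, but the fingers merge with the black kettle at around (320,150) in the crop. I'll use depth to find the fingertip height.

Run:
```python
from h import *
f=dict(np.load("s1.npz")); P=cloud(f); p=P[f["range_z"]>0]
d=p[:,:2]-O; q=np.c_[d@ex,d@ey,p[:,2]]*1e3
m=(abs(q[:,0]+123.7)<60)&(abs(q[:,1]+66.7)<60)&(q[:,2]>180); g=q[m]
for a in range(220,360,8):
    k=g[(g[:,2]>=a)&(g[:,2]<a+8)]
    if len(k): print(a,len(k),k.min(0).round(),k.max(0).round())
```

```text
268 13 [-133.  -72.  273.] [-116.  -59.  276.]
276 42 [-137.  -79.  276.] [-118.  -52.  284.]
284 64 [-136.  -81.  284.] [-116.  -52.  292.]
292 66 [-136.  -80.  292.] [-115.  -52.  300.]
300 66 [-136.  -83.  300.] [-118.  -52.  308.]
308 48 [-138.  -80.  308.] [-119.  -51.  316.]
316 99 [-139.  -98.  316.] [-114.  -34.  324.]
324 146 [-139. -104.  324.] [-111.  -29.  332.]
332 145 [-142. -111.  332.] [-112.  -21.  340.]
340 188 [-143. -119.  340.] [-110.  -15.  348.]
348 196 [-143. -124.  348.] [-112.   -8.  356.]
356 211 [-142. -124.  356.] [-112.   -7.  364.]
```

```bash
python3 - <<'E'
from h import *
f=dict(np.load("s1.npz"));P=cloud(f)
c=O-.1237*ex-.0667*ey
for z in range(220,300,8):
    X=f["R"]@np.array([*c,z/1e3])+f["t"]; u,v=(f["camera_matrix"]@X/X[2])[:2]; u,v=int(round(u)),int(round(v))
    print(z,(u,v),"crop",(u-180)*3,(v-100)*3,X[2].round(3),f["range_z"][v,u].round(3),f["frame"][v,u])
E
python3 -m jog '0.15 0 -0.02 0; 0 0 0 0; 0 0 0 0;0 0 0 0'
python3 - <<'E'
from h import *
rep(-118,-60,160)
f=viewer.grab_frame("scene"); save(f,"s2.png",(230,130,330,230),6)
E
```

```text
220 (288, 190) crop 324 270 0.973 1.244 [42 40 43]
228 (288, 186) crop 324 258 0.969 1.241 [53 60 55]
236 (288, 182) crop 324 246 0.965 1.234 [50 53 53]
244 (288, 178) crop 324 234 0.961 1.228 [54 57 58]
252 (288, 175) crop 324 225 0.957 1.228 [50 51 53]
260 (288, 171) crop 324 213 0.953 1.223 [51 54 54]
268 (287, 167) crop 321 201 0.949 1.223 [57 60 59]
276 (287, 163) crop 321 189 0.946 0.929 [24 26 27]
284 (287, 159) crop 321 177 0.942 0.929 [26 29 30]
292 (287, 155) crop 321 165 0.938 0.924 [23 22 28]
time_s: 3.08
ee_pos: [0.5691, 0.0665, 0.2051]
tcp_rot: [[0.002, -0.055, -0.998], [-0.0, -0.999, 0.055], [-1.0, 0.0, -0.002]]
ft_force: [0.3, 1.6, -0.1]
width: 0.0
t 3.08 toaster xy mm -117.3 -66.9 z 205.1 yawerr deg 0.14 F [ 0.3  1.6 -0.1] w 0.0
tool share [ 0.1805 -0.0278  0.0032]
```

View pics/s2.png

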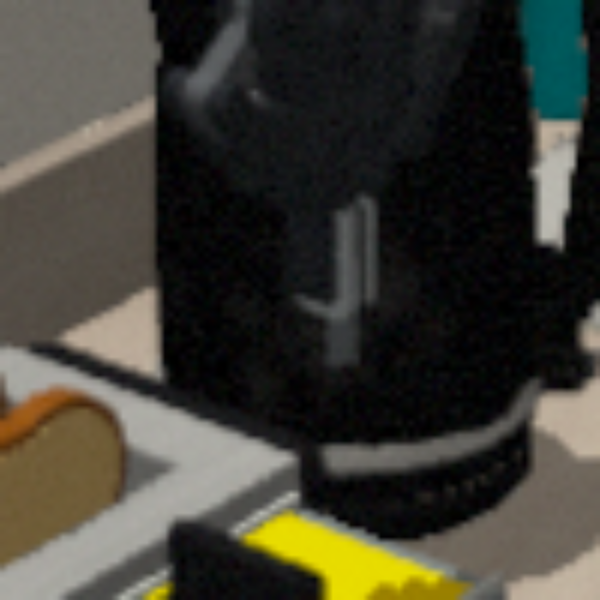

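In the crop the fingertip is near (315,320), clearly higher than the reported TCP implies. I'll measure the tip by subtracting the initial depth frame.

```bash
cat >> h.py <<'E'
def tip(n="scene"):
    f=viewer.grab_frame(n); f0=np.load(n+".npz"); z=f["range_z"]; z0=f0["range_z"]
    P=cloud(f); d=P[...,:2]-O; q=np.stack([d@ex,d@ey,P[...,2]],-1)*1e3
    s=sensors.get_state(); e=np.array(s["ee_pos"])[:2]-O; e=np.array([e@ex,e@ey])*1e3
    m=(z>0)&(z<z0-.015)&(abs(q[...,0]-e[0])<25)&(abs(q[...,1]-e[1])<35)
    g=q[m]; zs=np.sort(g[:,2]); lo=g[g[:,2]<zs[0]+25]; l=g[g[:,2]<zs[0]+25]
    print("tip z",zs[:6].round(1),"tcp z",round(s["ee_pos"][2]*1e3,1),"n",len(g),"lo25 min",l.min(0).round(1),"max",l.max(0).round(1))
    return f,q,m
E
python3 - <<'E'
from h import *
tip(); tip("top")
E
```

```text
tip z [238.1 238.3 238.8 238.9 238.9 239. ] tcp z 204.7 n 2333 lo25 min [-131.1  -75.2  238.1] max [-109.8  -50.9  263. ]
tip z [244.4 246.6 246.7 247.  247.3 248.7] tcp z 204.5 n 2269 lo25 min [-127.3  -81.4  244.4] max [-118.2  -72.6  269. ]
```

```bash
python3 -m jog '0.08 0 0 0; 0.08 0 0 0; 0.04 0 0 0;0 0 0 0; 0 0 0 0'
python3 - <<'E'
from h import *
rep(-118,-60,110)
f,q,m=tip(); save(f,"s3.png",(220,130,340,250),5)
E
```

```text
time_s: 3.85
ee_pos: [0.569, 0.0668, 0.1543]
tcp_rot: [[0.001, -0.054, -0.999], [-0.0, -0.999, 0.054], [-1.0, 0.0, -0.001]]
ft_force: [-0.7, 0.4, 0.4]
width: 0.003
t 3.85 toaster xy mm -117.5 -66.6 z 154.3 yawerr deg 0.11 F [-0.7  0.4  0.4] w 0.0
tool share [ 0.1774 -0.0264  0.0024]
tip z [186.4 187.7 188.  188.5 188.9 189.2] tcp z 154.4 n 2127 lo25 min [-131.2  -83.3  186.4] max [-107.1  -50.7  211.3]
```

View pics/s3.png

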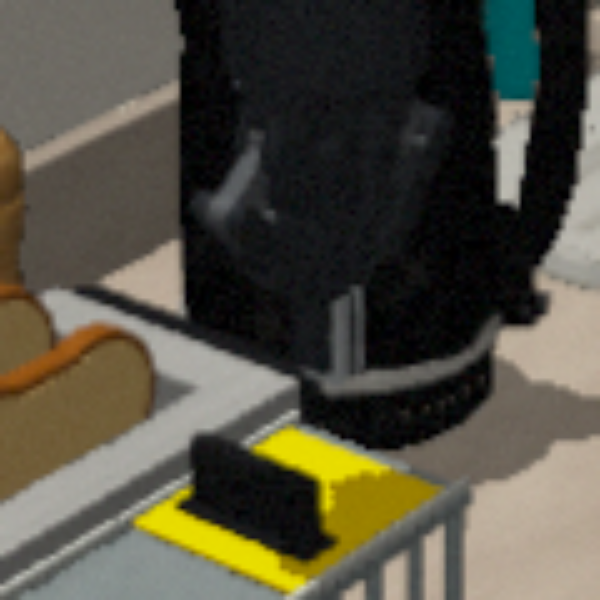

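At TCP z 154 the real tip is at about 187, near (335,370) in the crop. The camera puts the tip 32 mm above the reported TCP, so I'll work from camera heights and check the force as well.

```bash
python3 -m jog '0.07 0 0 0; 0.066 0 0 0;0 0 0 0; 0 0 0 0'
python3 - <<'E'
from h import *
rep(-118,-50,118)
f,q,m=tip()
E
```

```text
time_s: 4.4
ee_pos: [0.5683, 0.0668, 0.1191]
tcp_rot: [[-0.001, -0.054, -0.999], [0.0, -0.999, 0.054], [-1.0, -0.0, 0.001]]
ft_force: [0.2, 0.2, 0.0]
width: -0.002
t 4.4 toaster xy mm -118.2 -66.6 z 119.1 yawerr deg 0.11 F [0.2 0.2 0. ] w -0.0
tool share [ 0.0045 -0.0665 -0.0007]
tip z [151.8 152.2 152.3 153.2 153.7 153.7] tcp z 119.6 n 2010 lo25 min [-130.8  -81.8  151.8] max [-109.7  -51.2  176.7]
```

```bash
cat >> h.py <<'E'
def shut(n="top"):
    f=viewer.grab_frame(n); K=f["camera_matrix"]; C=-f["R"].T@f["t"]
    h=cv2.cvtColor(f["frame"],cv2.COLOR_RGB2HSV); y=cv2.inRange(h,(20,120,60),(35,255,255))
    y[:, :200 if n=="scene" else 0]=0; v,u=np.nonzero(y)
    d=np.c_[u,v,np.ones(len(u))]@np.linalg.inv(K).T@f["R"]; X=(C+d*((.138-C[2])/d[:,2])[:,None])[:,:2]-O
    q=np.c_[X@ex,X@ey]*1e3; q=q[(q[:,0]<-70)&(q[:,0]>-165)&(abs(q[:,1])<130)]
    if len(q): print(n,"yellow x",np.percentile(q[:,0],[1,99]).round(1),"y",np.percentile(q[:,1],[.5,99.5]).round(1),"n",len(q))
    return f
E
python3 -m jog '0 -0.05 0 0;0 -0.05 0 0;0 -0.05 0 0;0 -0.05 0 0;0 -0.05 0 0;0 -0.05 0 0;0 -0.05 0 0;0 -0.05 0 0;0 -0.05 0 0;0 0 0 0'
python3 - <<'E'
from h import *
rep(-118,50,118)
shut(); shut("scene"); f,q,m=tip()
f=shut(); save(f,"s4.png",(165,100,305,240),4)
E
```

```text
time_s: 5.7
ee_pos: [0.5743, 0.1805, 0.1192]
tcp_rot: [[-0.0, -0.053, -0.999], [0.001, -0.999, 0.053], [-1.0, -0.001, 0.0]]
ft_force: [1.0, -0.3, 0.4]
width: 0.001
t 5.7 toaster xy mm -118.1 47.1 z 119.2 yawerr deg 0.03 F [ 1.  -0.3  0.4] w 0.0
tool share [ 0.0047 -0.0115 -0.0006]
top yellow x [-157.   -79.1] y [ 0.  76.8] n 623
scene yellow x [-155.8  -76.1] y [-1.1 93. ] n 760
tip z [143.2 143.7 143.7 144.  144.2 144.3] tcp z 119.2 n 2548 lo25 min [-142.8   32.2  143.2] max [-93.9  75.5 168.2]
top yellow x [-157.   -79.6] y [-0.1 76.1] n 608
```

View pics/s4.png

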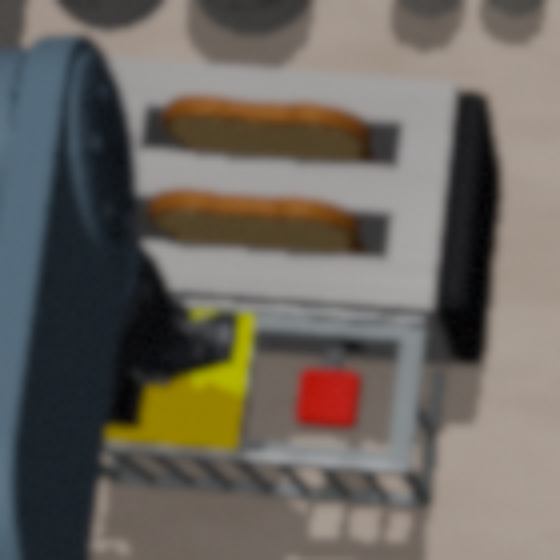

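The window is open and the red pad shows at (328,398). The shutter edges are at about 0 and 93 mm, so I'll nudge it to the stop and watch the force.

```bash
python3 -m jog '0 -0.01 0 0;0 0 0 0;0 0 0 0'; python3 -m jog '0 -0.01 0 0;0 0 0 0;0 0 0 0'
python3 - <<'E'
from h import *
rep(-118,50,118); shut("scene")
E
```

```text
time_s: 6.28
ee_pos: [0.5746, 0.1816, 0.1194]
tcp_rot: [[0.0, -0.054, -0.999], [0.0, -0.999, 0.054], [-1.0, -0.0, -0.0]]
ft_force: [0.4, 0.4, 0.3]
width: 0.002
time_s: 6.65
ee_pos: [0.5748, 0.1841, 0.1194]
tcp_rot: [[0.0, -0.054, -0.999], [-0.0, -0.999, 0.054], [-1.0, 0.0, -0.0]]
ft_force: [0.1, -1.1, 1.0]
width: 0.001
t 6.65 toaster xy mm -117.9 50.8 z 119.4 yawerr deg 0.11 F [ 0.1 -1.1  1. ] w 0.0
tool share [0.0055 0.0032 0.0006]
scene yellow x [-155.8  -76.2] y [ 1.5 95.2] n 770
```

```bash
python3 -m jog '0 -0.01 0 0;0 0 0 0;0 0 0 0'; python3 -m jog '0 -0.01 0 0;0 0 0 0;0 0 0 0'
python3 - <<'E'
from h import *
rep(-118,50,118); shut("scene")
E
```

```text
time_s: 7.08
ee_pos: [0.5747, 0.1843, 0.1194]
tcp_rot: [[-0.001, -0.055, -0.999], [-0.004, -0.998, 0.055], [-1.0, 0.004, 0.001]]
ft_force: [-1.8, -10.0, 2.0]
width: -0.001
time_s: 7.45
ee_pos: [0.5748, 0.1844, 0.1194]
tcp_rot: [[-0.002, -0.055, -0.998], [-0.008, -0.998, 0.055], [-1.0, 0.008, 0.001]]
ft_force: [-3.0, -18.1, 4.2]
width: -0.0
t 7.45 toaster xy mm -117.9 51.1 z 119.4 yawerr deg 0.16 F [ -3.  -18.1   4.2] w -0.0
tool share [0.0056 0.0044 0.0004]
scene yellow x [-155.9  -76.2] y [ 1.5 95.2] n 774
```

```bash
python3 - <<'E'
from h import *
f=viewer.grab_frame("top"); K=f["camera_matrix"]; C=-f["R"].T@f["t"]
h=cv2.cvtColor(f["frame"],cv2.COLOR_RGB2HSV); r=cv2.inRange(h,(0,150,80),(8,255,255)); r[:,:200]=0; r[:,300:]=0
v,u=np.nonzero(r); d=np.c_[u,v,np.ones(len(u))]@np.linalg.inv(K).T@f["R"]; X=(C+d*((.118-C[2])/d[:,2])[:,None])[:,:2]-O
q=np.c_[X@ex,X@ey]*1e3; print(len(q),q.min(0),q.max(0),q.mean(0), np.median(cloud(f)[r>0],0))
E
python3 -m jog '0 0.05 0.004 0;0 0.05 0.004 0;0 0.05 0.004 0;0 0.05 0 0;0 0.05 0 0;0 0.05 0 0;0 0.05 0 0;0 0.05 0 0;0 0 0 0;0 0 0 0'
python3 - <<'E'
from h import *
rep(-121,-45,92); f,q,m=tip(); shut("scene")
E
```

```text
203 [-135.07426388  -60.63092209] [-102.03768519  -26.08203565] [-118.73602091  -43.4473773 ] [0.56916106 0.08976657 0.11739629]
time_s: 8.8
ee_pos: [0.5666, 0.0896, 0.1194]
tcp_rot: [[0.0, -0.054, -0.999], [0.0, -0.999, 0.054], [-1.0, -0.0, 0.0]]
ft_force: [0.4, 0.4, -0.4]
width: 0.0
t 8.8 toaster xy mm -121.1 -44.0 z 119.4 yawerr deg 0.12 F [ 0.4  0.4 -0.4] w 0.0
tool share [ 0.1096  0.0041 -0.0002]
tip z [155.8 156.5 157.  158.7 158.8 159. ] tcp z 119.4 n 2107 lo25 min [-134.6  -58.3  155.8] max [-113.9  -28.9  180.8]
scene yellow x [-155.7  -75.5] y [ 1.3 95.2] n 903
```

```bash
python3 -m jog '0.04 0 0 0;0.04 0 0 0;0.04 0 0 0;0 0 0 0'; python3 -m jog '0.02 0 0 0;0.02 0 0 0; 0 0 0 0'
python3 - <<'E'
from h import *
rep(-121,-45,62); f,q,m=tip()
E
```

```text
time_s: 9.4
ee_pos: [0.5656, 0.0896, 0.0879]
tcp_rot: [[-0.003, -0.054, -0.999], [0.0, -0.999, 0.054], [-1.0, 0.0, 0.003]]
ft_force: [0.2, 0.3, 0.1]
width: -0.001
time_s: 9.78
ee_pos: [0.5667, 0.0895, 0.0792]
tcp_rot: [[0.0, -0.054, -0.999], [0.0, -0.999, 0.054], [-1.0, -0.0, -0.0]]
ft_force: [0.3, -0.1, -0.4]
width: 0.004
t 9.78 toaster xy mm -121.0 -44.1 z 79.2 yawerr deg 0.11 F [ 0.3 -0.1 -0.4] w 0.0
tool share [0.0689 0.0037 0.0002]
tip z [147.7 148.4 149.2 149.7 150.3 151.8] tcp z 79.2 n 1658 lo25 min [-135.4  -79.   147.7] max [-111.   -28.4  172.5]
```

Run:
```python
from h import *
f=viewer.grab_frame("scene"); save(f,"s5.png",(210,150,330,270),5)
for n in("top","scene"):
    f=viewer.grab_frame(n); h=cv2.cvtColor(f["frame"],cv2.COLOR_RGB2HSV); r=cv2.inRange(h,(0,150,50),(8,255,255)); r[:,:200]=0; r[:,320:]=0
    p=cloud(f)[r>0]; print(n,len(p), np.percentile(p[:,2],[5,50,95]).round(4) if len(p) else "")
```

```text
top 19 [0.1075 0.1103 0.1188]
scene 31 [0.11   0.1122 0.1263]
```

View pics/s5.png

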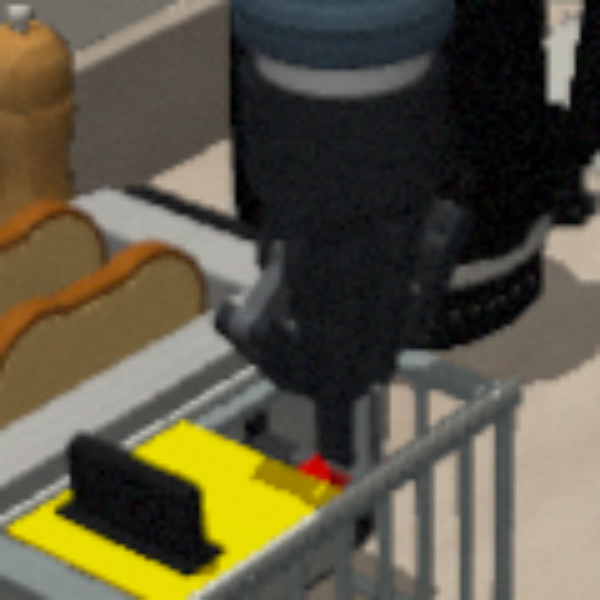

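The fingers are through the window and onto the red pad at (322,470), and depth puts the pad at about 110 mm, so the lever is moving. I'll keep pressing.

```bash
python3 -m jog '0.02 0 0 0;0.02 0 0 0; 0.016 0 0 0; 0 0 0 0'; python3 -m jog '0.01 0 0 0;0 0 0 0'; python3 -m jog '0.01 0 0 0;0 0 0 0'
python3 - <<'E'
from h import *
rep(-121,-45,62); tip()
for n in("top","scene"):
    f=viewer.grab_frame(n); h=cv2.cvtColor(f["frame"],cv2.COLOR_RGB2HSV); r=cv2.inRange(h,(0,150,50),(8,255,255)); r[:,:200]=0; r[:,320:]=0
    p=cloud(f)[r>0]; print(n,len(p), np.percentile(p[:,2],[5,50,95]).round(4) if len(p) else "")
E
```

```text
time_s: 10.48
ee_pos: [0.5664, 0.0895, 0.0648]
tcp_rot: [[-0.001, -0.054, -0.999], [0.0, -0.999, 0.054], [-1.0, -0.0, 0.001]]
ft_force: [0.0, 0.2, 0.8]
width: -0.003
time_s: 10.72
ee_pos: [0.5664, 0.0895, 0.0634]
tcp_rot: [[-0.0, -0.054, -0.999], [-0.0, -0.999, 0.054], [-1.0, 0.0, 0.0]]
ft_force: [-3.4, 0.3, 7.5]
width: -0.003
time_s: 10.98
ee_pos: [0.5665, 0.0895, 0.063]
tcp_rot: [[-0.0, -0.054, -0.999], [-0.0, -0.999, 0.054], [-1.0, 0.0, 0.0]]
ft_force: [-9.5, 0.1, 21.4]
width: 0.001
t 10.97 toaster xy mm -121.1 -44.1 z 63.0 yawerr deg 0.08 F [-9.5  0.1 21.4] w 0.0
tool share [ 0.0039  0.0037 -0.0005]
tip z [86.  87.7 88.1 88.2 88.6 88.9] tcp z 62.9 n 1478 lo25 min [-137.3  -58.1   86. ] max [-125.9  -23.7   97.7]
top 15 [0.0917 0.0953 0.0986]
scene 30 [0.0884 0.0933 0.0965]
```

The lever is at its stop: the pad is at about 94 mm and the force rose to 21 N. Next I raise the tool, cross over the ridge and come down on its +y side.

```bash
python3 -m jog '-0.04 0 0 0;-0.08 0 0 0;-0.1 0 0 0;-0.1 0 0 0; -0.1 0 0 0;0 0 0 0'; python3 -m jog '0 -0.1 -0.01 0;0 -0.12 0 0;0 -0.12 0 0;0 -0.12 0 0;0 -0.12 0 0;0 0 0 0;0 0 0 0'
python3 - <<'E'
from h import *
rep(-118,101,119); tip(); 
f=viewer.grab_frame("scene"); save(f,"s6.png",(180,130,330,280),4)
for n in("top","scene"):
    f=viewer.grab_frame(n); h=cv2.cvtColor(f["frame"],cv2.COLOR_RGB2HSV); r=cv2.inRange(h,(0,150,50),(8,255,255)); r[:,:230]=0; r[:,320:]=0
    p=cloud(f)[r>0]; print(n,len(p), np.percentile(p[:,2],[5,50,95]).round(4) if len(p) else "")
E
```

```text
time_s: 11.88
ee_pos: [0.568, 0.0895, 0.1672]
tcp_rot: [[0.004, -0.054, -0.999], [-0.0, -0.999, 0.054], [-1.0, -0.0, -0.004]]
ft_force: [0.4, -0.5, 0.6]
width: 0.004
time_s: 12.75
ee_pos: [0.5762, 0.2336, 0.164]
tcp_rot: [[-0.002, -0.054, -0.999], [-0.001, -0.999, 0.054], [-1.0, 0.001, 0.002]]
ft_force: [0.4, 0.5, -0.2]
width: -0.002
t 12.75 toaster xy mm -119.0 100.3 z 164.0 yawerr deg 0.09 F [ 0.4  0.5 -0.2] w -0.0
tool share [ 0.18   -0.0028 -0.0043]
tip z [144.  144.1 144.1 144.3 144.6 144.8] tcp z 164.4 n 3004 lo25 min [-143.2   70.6  144. ] max [-93.8  78.2 168.9]
top 190 [0.0905 0.0945 0.0979]
scene 46 [0.0885 0.0956 0.1271]
```

View pics/s6.png

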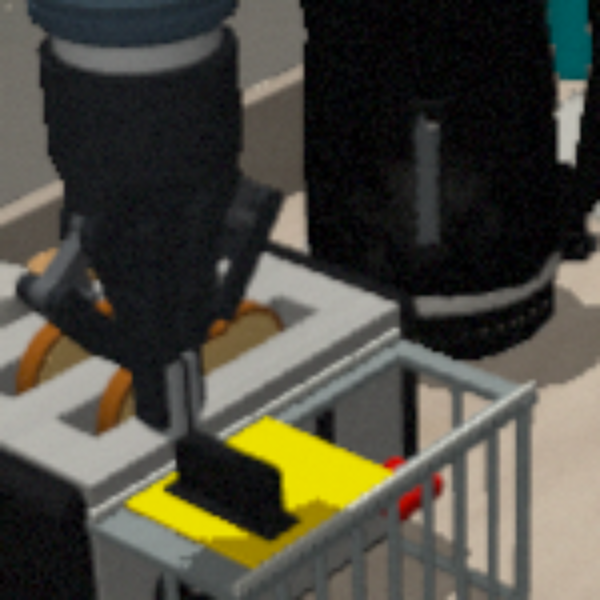

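The lever stays down (red pad at (415,480), depth 94.5 mm), and the fingers at (165,420) are beyond the ridge at (230,480). I'll lower and push the shutter shut.

```bash
python3 -m jog '0.06 0 0 0;0.06 0 0 0;0.06 0 0 0;0 0 0 0;0 0 0 0'; python3 -m jog '0 0.05 0 0;0 0.05 0 0;0 0.05 0 0;0 0.05 0 0;0 0.05 0 0;0 0.05 0 0;0 0.05 0 0;0 0.05 0 0;0 0 0 0;0 0 0 0'; python3 -m jog '0 0.01 0 0;0 0.01 0 0;0 0 0 0;0 0 0 0'
python3 - <<'E'
from h import *
rep(-118,-8,119); shut(); shut("scene")
E
```

```text
time_s: 13.58
ee_pos: [0.5771, 0.2342, 0.1205]
tcp_rot: [[0.0, -0.054, -0.999], [0.0, -0.999, 0.054], [-1.0, -0.0, -0.0]]
ft_force: [0.5, 0.2, 0.2]
width: 0.001
time_s: 14.82
ee_pos: [0.5711, 0.1342, 0.1201]
tcp_rot: [[-0.001, -0.054, -0.999], [-0.0, -0.999, 0.054], [-1.0, 0.0, 0.001]]
ft_force: [-0.1, 0.5, -1.0]
width: 0.001
time_s: 15.32
ee_pos: [0.571, 0.1296, 0.1202]
tcp_rot: [[-0.001, -0.054, -0.999], [0.0, -0.999, 0.054], [-1.0, -0.0, 0.001]]
ft_force: [-0.2, 1.7, -0.6]
width: 0.003
t 15.32 toaster xy mm -118.8 -3.9 z 120.2 yawerr deg 0.09 F [-0.2  1.7 -0.6] w 0.0
tool share [ 0.0048  0.0166 -0.0031]
top yellow x [-156.2  -77.7] y [-87.7   3. ] n 958
scene yellow x [-155.4  -75.3] y [-91.5   3.6] n 702
```

```bash
python3 -m jog '0 0.01 0 0;0 0 0 0;0 0 0 0'; python3 -m jog '0 0.01 0 0;0 0 0 0;0 0 0 0'; python3 -m jog '0 0.01 0 0;0 0 0 0;0 0 0 0'
python3 - <<'E'
from h import *
rep(-118,-8,119); shut(); shut("scene")
E
```

```text
time_s: 15.8
ee_pos: [0.571, 0.1294, 0.1203]
tcp_rot: [[0.0, -0.054, -0.999], [0.004, -0.999, 0.054], [-1.0, -0.004, -0.0]]
ft_force: [0.3, 11.2, -1.6]
width: 0.001
time_s: 16.18
ee_pos: [0.571, 0.1292, 0.1204]
tcp_rot: [[0.001, -0.053, -0.999], [0.008, -0.999, 0.053], [-1.0, -0.008, -0.001]]
ft_force: [1.7, 19.6, -2.8]
width: 0.001
time_s: 16.55
ee_pos: [0.571, 0.1291, 0.1205]
tcp_rot: [[0.002, -0.053, -0.999], [0.011, -0.999, 0.053], [-1.0, -0.011, -0.001]]
ft_force: [2.9, 28.1, -2.5]
width: -0.002
t 16.55 toaster xy mm -118.8 -4.3 z 120.5 yawerr deg 0.02 F [ 2.9 28.1 -2.5] w -0.0
tool share [ 0.0059  0.0149 -0.0031]
top yellow x [-156.4  -77.7] y [-87.7   3.4] n 951
scene yellow x [-155.5  -75.3] y [-91.5   3.4] n 704
```

Firm stop. The travel between the two contacts, 55.4 mm, fits the full 92 mm stroke less the ridge and finger thickness (finger half-width about 13 mm). Now I back off, lift and move clear.

```bash
python3 -m jog '0 -0.03 0 0;0 -0.04 0 0;0 0 0 0;-0.1 0 0 0;-0.2 0 0 0;-0.2 0 0 0;-0.1 0 0.1 0;0 0 0.2 0;0 0 0.2 0;0 0 0.1 0'; python3 -m jog '0 0.2 0 0;0 0.2 0 0;0 0.2 0 0;0 0.2 0 0;0 0.2 0 0;0 0 0 0;0 0 0 0;0 0 0 0'
python3 - <<'E'
from h import *
rep(); shut(); f=shut("scene"); save(f,"s7.png",None,1.2)
h=cv2.cvtColor(f["frame"],cv2.COLOR_RGB2HSV); r=cv2.inRange(h,(0,150,40),(8,255,255)); r[:,:230]=0; r[:,320:]=0
p=cloud(f)[r>0]; print(len(p), np.percentile(p[:,2],[5,50,95]).round(4) if len(p) else "")
z0=np.load("scene.npz"); P0,P=cloud(z0),cloud(f)
for n,P in(("before",P0),("after",P)):
    q=P[185:225,190:255].reshape(-1,3); q=q[(q[:,0]>.64)&(q[:,0]<.74)]; print(n,"bread top",np.percentile(q[:,2],99).round(4))
E
```

```text
time_s: 17.9
ee_pos: [0.4201, 0.147, 0.2705]
tcp_rot: [[0.0, -0.055, -0.999], [-0.0, -0.999, 0.055], [-1.0, 0.0, -0.0]]
ft_force: [0.2, 0.0, -0.8]
width: 0.002
time_s: 18.9
ee_pos: [0.4085, -0.1012, 0.2704]
tcp_rot: [[0.0, -0.053, -0.999], [0.0, -0.999, 0.053], [-1.0, -0.0, -0.0]]
ft_force: [-0.7, -0.3, 0.0]
width: -0.003
t 18.9 toaster xy mm -268.9 -242.8 z 270.4 yawerr deg 0.02 F [-0.7 -0.3  0. ] w -0.0
top yellow x [-155.4  -77.3] y [-87.7   2.3] n 1182
scene yellow x [-154.9  -75.3] y [-91.5   3.6] n 709
29 [0.0883 0.0939 0.0971]
before bread top 0.1938
after bread top 0.1706
```

View pics/s7.png

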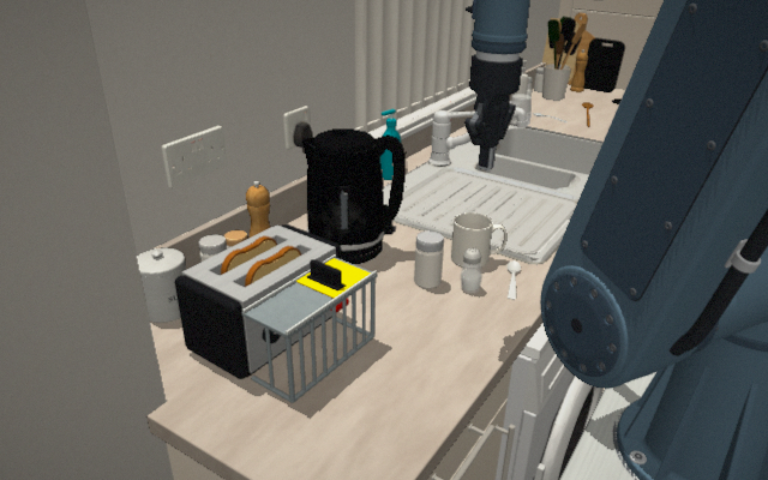

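The bread has sunk, the red pad is low at (342,303), the shutter at (337,278) is shut, and the mug, jar and shaker are in place. The arm is clear.

```bash
python3 -c "
from cell import ticket; print(ticket.hand_in())"
```

```text
the job is handed in; nothing more can be done
None
```

The toaster is started and the job is handed in, at about 19 s of robot time. I pushed the shutter open by its ridge, pressed the lever down through the window, pushed the shutter shut again by its ridge and moved the arm clear.

- **Shutter:** it met firm stops at both ends, at about 18 N when opening and 28 N when closing. The distance between the two stop contacts fits the full 92 mm stroke. In the last picture its edges match the shut position to 2–3 mm, about my pose error.
- **Lever:** it stopped at about 21 N. The red pad reads about 94 mm above the worktop afterwards, and the bread sank from 194 to 171 mm.
- **Other objects:** the mug, jar and shaker stand where they did, judged by eye in the last picture only. I saw no sign of contact with the guard frame, either in the forces, which I read only at the end of each move, or in the pictures.
- **Disagreement:** both cameras put the closed fingertips 32–40 mm above the reported TCP, while the task text says 8 mm ahead (below) of it. I set heights by the camera, and the lever contact heights confirmed that.

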